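# Close up relay modules on a wiring jig's rail

## Robot

A 7-joint arm with a two-finger parallel gripper is mounted at the origin on the work surface. World frame = base frame: x ahead of the robot, y to its left, z up, the work surface at z = 0. Lengths are in m, angles in rad, forces in N, time in s.
With the tool pointing down it reaches from about 0.35 to 0.9 m from the base axis. Payload 8.1 kg.
Tool frame: the origin (TCP) lies at the very end of the fingers, on their centre line; the grasp point (between the pads) lies 19 mm behind it; z points along the fingers, y is the line along which they close (so a half turn about z gives the same grasp; the last joint's range is limited). The gripper opens to 92 mm and grips with 3 to 60 N. Pads are 19 mm wide; open, the fingers measure 130 mm over their backs; the gripper's body (75 mm by 190 mm) begins 47 mm behind the grasp point.
Start: joints at [1.048, 0.434, 0.025, 1.573, -0.012, 1.134, -0.075], TCP at [0.255, -0.571, 0.192] pointing down, gripper open.
Joint ranges: [-2.62, 2.62], [-0.44, 2.09], [-1.27, 1.32], [0.08, 2.57], [-1.32, 4.46], [0.12, 2], [-2.74, 2.74]. Speed limits (rad/s): [2.22, 2.22, 3.01, 3.01, 3.14, 3.14, 3.14].

## Interface

Orientations are given as a rotation vector (axis times angle).
In Python, from cell import arm gives the robot as it stands.
- The arm moves only by the tool jog_arm, never from a script. Its argument "rows" is a list of rows, each a list of 3 entries, a list of its own where there are three numbers: the shift along the world's x, y, z in cm, then the turn, a rotation vector about the world's x, y, z in degrees, then the opening, from 0 (shut) to 1 (fully open). A call has 1 to 8 rows; each row is the pose to reach, as a shift and turn from the pose commanded when the call began; what a row does not reach only later rows make up. A row lasts 1/8 s, in which the tool goes at most 62.5 mm and 10.7 degrees, less where a joint would pass 70% of its speed; a pose out of reach is approached as far as the arm can. A call with a gripper value outside its range is refused whole. The fingers move at their own pace and stop on an object; "newtons" is the grip in N (left out, the last holds). Time passes only in rows, so rows that repeat a pose let the fingers close. It gives the time, the measured TCP pose, the force, the opening and the grip force at its end, in the units of the state.
- arm.observe(): the state, without advancing time (a new reading comes with each control period).
- arm.get_image(name): name is "scene" or "side" or "wrist"; returns a dict with "img" (420x560x3 uint8, red, green, blue), "depth" (420x560 float32, m along the optical axis (not along the pixel's ray), 0 where there is no reading), "fx", "fy", "cx", "cy" (pixels), "rvec" (rotation vector, rad) and "tvec" (3), from world to camera coordinates, as OpenCV has them; the wrist camera has in their place "mount" (4x4, takes a point from camera to tool coordinates, whose origin is the TCP and whose axes are the flange's). Camera axes: x right, y down, z forward; pixel columns grow to the right and rows downward; lengths in m; the calibration is good to about 2 mm. The wrist camera is an equidistant fisheye: a pixel r from the principal point sees the ray r / f radians off the axis. A picture is of the moment at which its call begins: read the wrist's pose just before it.
- arm.sign_off(): hands the job in; it is judged then, once.
The state is a dict: "clock": time; "joints": joint angles; "dq": joint speeds; "joint_efforts": joint torques, N m; "position": TCP position; "ee_rot": TCP orientation; "force": force on the tool from outside, world axes, zero at the start; "ft_torque": the same for the moment, N m; "width": opening from 0.0 (shut) to 1.0 (fully open); "gripper_force": force on a finger pad.
Only numpy, scipy, OpenCV 4.12 (cv2) and the standard library are available. Lean on these libraries where they do the work, as an engineer would, in place of code of your own. Each camera call takes 0.05 s, during which the arm holds its last target. There are 200 camera calls.

## Task

Push the row of five grey relay modules along the rail, all together as one touching row, until it is fully home against the yellow end stop, then swing the red-tipped retaining arm fully shut behind it. Only push with the fingers: do not pick up, lift or tip the modules, do not let the row come apart, and leave the tape, screwdriver, jar and spare black module alone. Finish clear of everything.

Things in the scene. Friction and masses are not known exactly. Their poses are not given: they have to be found in the camera images.
- jig: Wiring jig fixed to the bench: aluminium plate 190 x 370 x 8 mm (x, y, z) with a steel rail along its y axis, 35 mm wide, top 18 mm above the bench, from y = -172 to +172 mm, centre line at x = 0. Origin: centre of the plate's underside, at bench level. A yellow end stop stands across the rail near its +y end. The jig lies turned differently every time.
- stop_face (a point): Middle of the face of the yellow end stop that looks along the rail to the modules: 150 mm from the jig's origin along its +y, 35 mm above the bench. The stop is 70 mm wide, 18 mm thick, top 50 mm above the bench. Fully home, the origin of relay1 is 11.25 mm from this face and that of relay5 101.25 mm.
- pivot (a point): On the vertical pivot axis of the retaining arm, 70 mm to the -x side of the rail's centre line (jig frame x = -70, y = 28.5 mm), 35 mm above the bench (mid-height of the arm). The pivot boss is 20 to 24 mm in diameter, top 47 mm above the bench.
- retainer (a joint): Retaining arm turning level about the pivot, rad. 0 = parallel to the rail, pointing along jig -y; grows counter-clockwise seen from above, inwards over the rail, to 1.57 = shut against its own stop, square across the rail (pointing along jig +x). Negative = swung outwards (to -0.45). Starts open, -0.4 to 0.08. Light friction (about 1 N at a fingertip); stays where left.
- retainer_tip (a point): On the red end of the retaining arm, 90 mm from the pivot, mid-thickness and mid-height. The arm is a bar 10 mm thick, reaching 95 mm from the pivot, from 25 to 45 mm above the bench. Shut, it stands 4 mm behind the last module of a row that is fully home; a row not home gets in its way.
- relay1: The module nearest the end stop, of five alike grey relay modules in a touching row on the rail. 22.5 mm along the rail (its y), 70 mm across it (x), top 62 mm above the bench (its outer ends, with green terminals, 49 mm), about 90 g. Skirts reach 7 mm down beside the rail with 1 mm play; not clipped on, it can tip or lift off: push low. Origin: middle of the underside, at the rail top. Rests with its origin 18 mm above the bench.
- relay2: Module 2 of the row, counted from the end stop, same as relay1. Rests with its origin 18 mm above the bench.
- relay3: Module 3 of the row, counted from the end stop, same as relay1. Rests with its origin 18 mm above the bench.
- relay4: Module 4 of the row, counted from the end stop, same as relay1. Rests with its origin 18 mm above the bench.
- relay5: Last module of the row, farthest from the end stop, same as relay1; its face on the jig's -y side is free and has at least 100 mm of bare rail behind it. Rests with its origin 18 mm above the bench.
- tape: Bystander: roll of black tape lying flat, 64 mm diameter, 19 mm high. Origin: centre of underside.
- screwdriver: Bystander: screwdriver 170 mm long lying on the bench beyond the end-stop end of the jig, along its own x.
- jar: Bystander: small jar with an orange lid, 44 mm diameter, 55 mm high, standing off the jig's -y end. Origin: centre of underside.
- spare: Bystander: spare black relay module with orange terminals, 70 x 22.5 x 51 mm, standing on the bench beyond the jig's +x side. Origin: centre of underside.
Not all that is in view belongs to the job. Leave any blue or pink look-alike of the relay5 alone. What is shaped like the relay2 but blue is not meant.

How it is judged:
By the outcome, as a careful person would: the job done as asked, in the order asked, and still so for the second after the job is handed in, with the robot touching nothing.
It also fails if it takes over 48 s, if anything falls off the work surface, if the arm or the gripper's body presses on something with over 40 N, if the wrist force passes 120 N, or if a joint passes its speed limit or range.

## Working session

There is one attempt and no reset: what is moved stays moved. The work goes in short steps, Python scripts to look and compute and a tool call to move; the robot and the scene stay as the last step left them, time stands still between calls to the robot, and variables do not carry over. Pictures are saved under pics/ and viewed, at most 10 in all, crops included, and the job is handed in when it is done.

Besides the shell and the picture viewer there is one more tool, called after "Emit:" by a JSON object that holds its "api" and its "payload", one argument or row to a line. jog_arm: Moves the arm, as the interface text tells. Its arguments: {"type":"object","properties":{"rows":{"type":"array","items":{"type":"array"}},"newtons":{"type":"number"}},"required":["rows"]}

```bash
mkdir -p pics; cat > h.py <<'E'
import numpy as np, cv2
from cell import arm
def grab(n):
    d=arm.get_image(n); np.savez('pics/%s.npz'%n,**d); return d
def world(d):
    R=cv2.Rodrigues(np.array(d['rvec'],float))[0]; t=np.array(d['tvec'],float).ravel()
    v,u=np.mgrid[:420,:560]; z=d['depth']
    P=np.stack([(u-d['cx'])/d['fx']*z,(v-d['cy'])/d['fy']*z,z],-1)
    return (P-t)@R
E
python3 - <<'E'
from h import *
print(arm.observe())
for n in('scene','side'):
    d=grab(n); cv2.imwrite('pics/%s0.png'%n,cv2.resize(d['img'][...,::-1],(800,600)))
    R=cv2.Rodrigues(np.array(d['rvec'],float))[0]; print(n,-R.T@np.array(d['tvec']).ravel(),R[2],d['fx'])
E
```

```text
{'clock': 0.0, 'joints': array([ 1.04840676,  0.43525583,  0.02496601,  1.5740806 , -0.01161837,
        1.13398209, -0.07508488]), 'dq': array([-0.00048437,  0.0005523 ,  0.00064078, -0.00119425,  0.00178491,
       -0.00134106, -0.0025487 ]), 'joint_efforts': array([-4.19363696e-04, -6.67842865e+01,  9.85163748e-01, -3.14464188e+01,
       -6.02297159e-02,  4.26334469e-02,  1.14008296e-04]), 'position': array([ 0.25445821, -0.57024873,  0.1916309 ]), 'ee_rot': array([-3.07117986e+00, -6.54171112e-01,  7.07006666e-04]), 'force': array([0.31715165, 0.57194346, 0.66382515]), 'ft_torque': array([-0.03016661,  0.00931318, -0.02529625]), 'gripper_force': 0.0, 'width': 0.9997975740108079}
scene [ 1.1989733  -0.50903529  0.62268446] [-0.63352474  0.53087839 -0.56286281] 472.0730758323366
side [0.4649766  0.64086568 0.81314729] [ 0.13536648 -0.61469495 -0.77706244] 426.1396920617807
```

View pics/scene0.png

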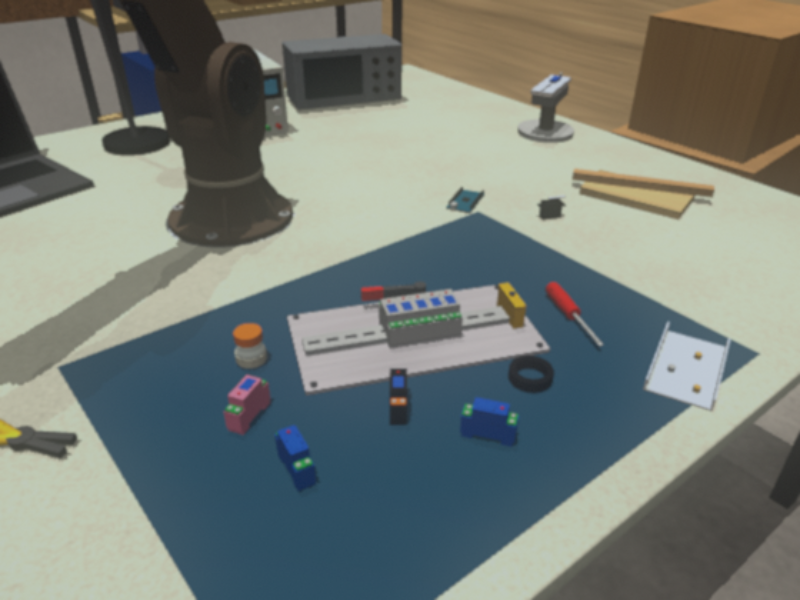

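View pics/side0.png

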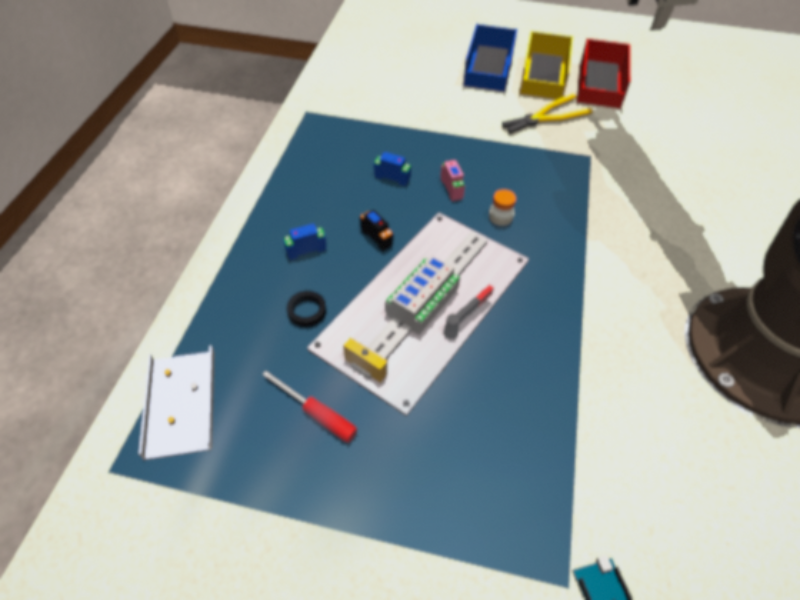

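The scene view shows the jig with the row mid-rail (scene ~(420,315)) and the yellow stop at its right end (510,305). In the side view, the red-tipped arm lies open at (470,310) and the stop is at (365,358).

```bash
cat > m.py <<'E'
from h import *
def measure(names=('scene','side'),fresh=True):
    out={}
    for n in names:
        d=grab(n) if fresh else dict(np.load('pics/%s.npz'%n))
        W=world(d); hsv=cv2.cvtColor(d['img'],cv2.COLOR_RGB2HSV).astype(int)
        H,S,V=hsv[...,0],hsv[...,1],hsv[...,2]; x,y,z=W[...,0],W[...,1],W[...,2]
        ok=(d['depth']>0)&(x>.3)&(x<.85)&(y>-.45)&(y<.3)&(z>-.01)&(z<.1)
        out[n]=(W,H,S,V,ok)
    return out
E
python3 - <<'E'
from m import *
for n,(W,H,S,V,ok) in measure(fresh=False).items():
    z=W[...,2]
    pl=ok&(S<60)&(V>120)&(z<.02)
    lab=cv2.connectedComponentsWithStats(pl.astype(np.uint8)); k=1+np.argmax(lab[2][1:,4]); m=lab[1]==k
    Q=W[m]; print(n,'plate z',np.median(Q[:,2]),m.sum())
    r=cv2.minAreaRect(Q[:,:2].astype(np.float32)*1000); print(' rect',r)
    ye=ok&(H>18)&(H<32)&(S>130)
    Q=W[ye]; print(' yellow',len(Q),Q[:,2].max(),cv2.minAreaRect(Q[Q[:,2]>.044][:,:2].astype(np.float32)*1000))
    tp=ok&(z>.054)&(z<.072); lab=cv2.connectedComponentsWithStats(tp.astype(np.uint8));
    for k in range(1,lab[0]):
        if lab[2][k,4]>60:
            Q=W[lab[1]==k]; print(' top',len(Q),np.median(Q[:,2]),cv2.minAreaRect(Q[:,:2].astype(np.float32)*1000))
    rd=ok&((H<6)|(H>174))&(S>140)&(z>.02)&(z<.055)
    lab=cv2.connectedComponentsWithStats(rd.astype(np.uint8))
    for k in range(1,lab[0]):
        if lab[2][k,4]>20:
            Q=W[lab[1]==k]; print(' red',len(Q),Q.mean(0),cv2.minAreaRect(Q[:,:2].astype(np.float32)*1000))
    bl=ok&(H>100)&(H<130)&(S>130)&(V>100)&(z>.055)
    lab=cv2.connectedComponentsWithStats(bl.astype(np.uint8))
    for k in range(1,lab[0]):
        if lab[2][k,4]>10: print(' blue',lab[2][k,4],W[lab[1]==k].mean(0).round(4))
E
```

```text
scene plate z 0.0064184904808534254 5424
 rect ((543.849853515625, 40.11497497558594), (378.3205261230469, 209.93350219726562), 66.98641204833984)
 yellow 214 0.0526971747616228 ((610.8892822265625, 179.40676879882812), (18.67283821105957, 71.04976654052734), 66.30320739746094)
 top 728 0.06014072210920167 ((551.5036010742188, 40.717098236083984), (114.13693237304688, 50.732666015625), 67.72611236572266)
 red 138 [0.63840653 0.27420526 0.0223719 ] ((638.488525390625, 274.769287109375), (19.396879196166992, 82.07984924316406), 66.0937728881836)
 red 35 [0.45628458 0.02209407 0.04305765] ((454.2706298828125, 22.174564361572266), (32.11896514892578, 13.135995864868164), 52.23265838623047)
 blue 20 [0.5647 0.0606 0.0607]
 blue 18 [0.5746 0.0806 0.0608]
 blue 20 [0.5569 0.0393 0.0609]
 blue 20 [0.5472 0.0193 0.0607]
 blue 19 [ 0.5397 -0.003   0.0611]
side plate z 0.007683163523077614 8016
 rect ((548.802978515625, 30.624282836914062), (383.77471923828125, 199.28903198242188), 66.9030990600586)
 yellow 280 0.05342150273410464 ((609.2882690429688, 184.83087158203125), (18.911561965942383, 68.22509765625), 67.79377746582031)
 top 73 0.05506538280449386 ((449.3818359375, -190.84182739257812), (37.53057861328125, 37.04902648925781), 88.37168884277344)
 top 843 0.06156107343527836 ((551.2297973632812, 43.8049430847168), (116.4509506225586, 46.330772399902344), 67.176513671875)
 red 37 [0.45356314 0.0265953  0.04468055] ((453.2773742675781, 26.692096710205078), (28.11971664428711, 8.040318489074707), 62.92689895629883)
 red 349 [0.63590892 0.28157908 0.02373257] ((636.0478515625, 281.611083984375), (21.328554153442383, 83.45417785644531), 67.03331756591797)
 blue 22 [ 0.539  -0.0013  0.0621]
 blue 23 [0.5478 0.0196 0.0624]
 blue 24 [0.5566 0.0409 0.0625]
 blue 23 [0.5654 0.0614 0.0614]
 blue 24 [0.5746 0.0822 0.0624]
```

```bash
cat > plan.py <<'E'
from h import *
from scipy.spatial.transform import Rotation as Ro
th=np.radians(67.1); O=np.array([.547,.0355])
a=np.array([np.cos(th),np.sin(th)]); b=np.array([a[1],-a[0]])
def go(jx,jy,z,tilt=0,yaw=0):
    "shift cm / turn deg from present pose to jig point (mm); tool y along jig x (+yaw deg)"
    s=arm.observe(); p=np.append(O+(jx*b+jy*a)/1000,z/1000)
    B3=np.append(b,0); R0=np.column_stack([np.append(a,0),B3,[0,0,-1]])
    R0=Ro.from_rotvec([0,0,np.radians(yaw)])*Ro.from_matrix(R0)
    Rt=Ro.from_rotvec(B3*np.radians(tilt))*R0
    print((p-s['position'])*100,np.degrees((Rt*Ro.from_rotvec(s['ee_rot']).inv()).as_rotvec()))
def where():
    s=arm.observe(); q=s['position'][:2]-O
    print('jig',q@b*1e3,q@a*1e3,s['position'][2]*1e3,s['clock'],s['force'],s['width'])
E
python3 -c "
from plan import *
go(0,-82,150,10);go(0,-82,120,10)"
```

```text
[26.06343626 53.02609352 -4.17398114] [ 7.26041843 -7.23165519 42.93189512]
[26.06343626 53.02609352 -7.17398114] [ 7.26041843 -7.23165519 42.93189512]
```

Emit:
{"api": "jog_arm", "payload": {
  "rows": [
    [[2.6, 5.3, 0], [0.7, -0.7, 4.3], 0.15],
    [[5.2, 10.6, 0], [1.5, -1.4, 8.6], 0.15],
    [[7.8, 15.9, 0], [2.2, -2.2, 12.9], 0.15],
    [[10.4, 21.2, 0], [2.9, -2.9, 17.2], 0.15],
    [[13, 26.5, 0], [3.6, -3.6, 21.5], 0.15],
    [[15.6, 31.8, -1], [4.4, -4.3, 25.8], 0.15],
    [[18.2, 37.1, -2], [5.1, -5.1, 30.1], 0.15],
    [[20.9, 42.4, -3], [5.8, -5.8, 34.4], 0.15]
  ]
}}

```text
clock: 1.1
position: [0.464, -0.1451, 0.1621]
ee_rot: [-2.668, -1.498, -0.182]
force: [0.4, -1.2, 0.4]
width: 0.183
gripper_force: 0.0
```

```bash
python3 -c "
from plan import *
where();go(0,-82,100,10)"
```

```text
jig -6.141704332903105 -198.65493601154643 162.12443131806128 1.1 [ 0.37484923 -1.19808253  0.39617377] 0.18334733422726013
[ 5.10508779 10.50709403 -6.21244313] [ 1.47332899 -1.33137122  8.43471146]
```

Emit:
{"api": "jog_arm", "payload": {
  "rows": [
    [[2.5, 5.2, -3], [0.7, -0.7, 4.2], 0.15],
    [[5.1, 10.5, -5], [1.5, -1.3, 8.4], 0.15],
    [[5.1, 10.5, -9], [1.5, -1.3, 8.4], 0.15],
    [[5.1, 10.5, -12], [1.5, -1.3, 8.4], 0.15],
    [[5.1, 10.5, -12], [1.5, -1.3, 8.4], 0.15]
  ]
}}

```text
clock: 1.72
position: [0.5126, -0.0414, 0.0405]
ee_rot: [-2.53, -1.673, -0.215]
force: [-0.1, 0.8, 0.9]
width: 0.15
gripper_force: 0.0
```

```bash
python3 -c "
from plan import *
where();go(0,-82,24,10)
d=grab('side');cv2.imwrite('pics/s1.png',cv2.resize(d['img'][120:330,180:460,::-1],(800,600)))
d=grab('wrist');cv2.imwrite('pics/w1.png',cv2.resize(d['img'][...,::-1],(800,600)))"
```

```text
jig -1.7700050510039949 -84.23794692341755 40.466290091829336 1.725 [-0.06362825  0.83728034  0.88625195] 0.1498274491078397
[ 0.25013416  0.13728127 -1.64662901] [-0.06388645 -0.33489966  0.12141547]
```

View pics/s1.png

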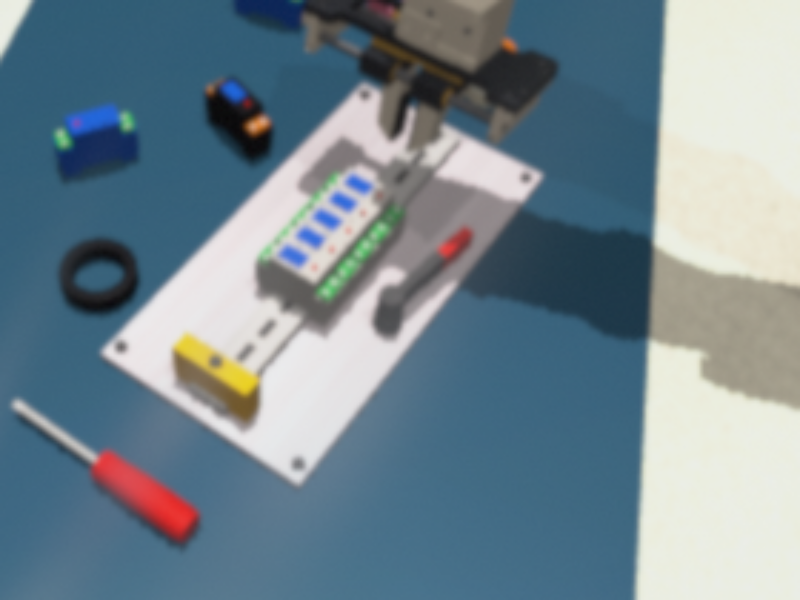

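The crop shows the slightly open fingers straddling the rail line behind the row (~(415,120)), square to it, with the retainer still open (455,245).

Emit:
{"api": "jog_arm", "payload": {
  "rows": [
    [[0.2, 0.1, -0.8], [0, 0, 0], 0.15],
    [[0.2, 0.1, -1.6], [0, 0, 0], 0.15],
    [[0.6, 0.9, -1.6], [0, 0, 0], 0.15],
    [[0.8, 1.5, -1.6], [0, 0, 0], 0.15],
    [[1.0, 1.9, -1.6], [0, 0, 0], 0.15],
    [[1.1, 2.2, -1.6], [0, 0, 0], 0.15]
  ]
}}

```text
clock: 2.58
position: [0.526, -0.0193, 0.0266]
ee_rot: [-2.533, -1.676, -0.221]
force: [-0.1, 0.1, -0.2]
width: 0.15
gripper_force: 0.0
```

```bash
python3 -c "
from plan import *
where();go(0,-20,24,10);go(0,15,24,10)"
```

```text
jig 1.9541503583696 -58.65627631491727 26.626100731528734 2.575 [-0.14541141  0.05606446 -0.20482613] 0.14972684749208826
[ 1.32419481  3.63700043 -0.26261007] [-0.00883473 -0.03225167  0.11853982]
[ 2.68612864  6.86114935 -0.26261007] [-0.00883473 -0.03225167  0.11853982]
```

Emit:
{"api": "jog_arm", "payload": {
  "rows": [
    [[0.0, 0.3, -0.2], [0, 0, 0], 0.15],
    [[0.2, 0.7, -0.2], [0, 0, 0], 0.15],
    [[0.4, 1.2, -0.2], [0, 0, 0], 0.15],
    [[0.6, 1.7, -0.2], [0, 0, 0], 0.15],
    [[0.8, 2.2, -0.2], [0, 0, 0], 0.15],
    [[1.0, 2.7, -0.2], [0, 0, 0], 0.15],
    [[1.2, 3.2, -0.2], [0, 0, 0], 0.15],
    [[1.3, 3.6, -0.2], [0, 0, 0], 0.15]
  ]
}}

```text
clock: 3.58
position: [0.5389, 0.0167, 0.0244]
ee_rot: [-2.533, -1.675, -0.221]
force: [-0.8, -2.3, 0.3]
width: 0.149
gripper_force: 1.1
```

```bash
python3 -c "
from plan import *
where();go(0,18,24,10)
d=grab('side');cv2.imwrite('pics/s2.png',cv2.resize(d['img'][120:330,180:460,::-1],(800,600)))"
```

```text
jig -0.1665718931217155 -20.48987089521114 24.44424219712416 3.575 [-0.79375456 -2.27361347  0.29377041] 0.14904324945953862
[ 1.51307742  3.53914902 -0.04442422] [-0.01504605 -0.04803342  0.13519192]
```

View pics/s2.png

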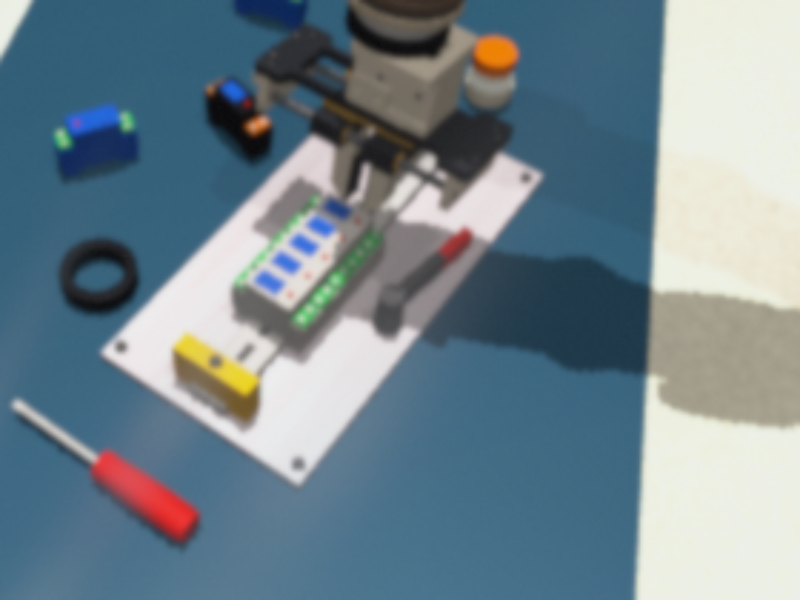

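The row has slid together (crop (305,255)), still touching and upright, with 2.4 N of push. I'll carry on.

Emit:
{"api": "jog_arm", "payload": {
  "rows": [
    [[0.2, 0.5, 0], [0, 0, 0], 0.15],
    [[0.4, 0.9, 0], [0, 0, 0], 0.15],
    [[0.6, 1.4, 0], [0, 0, 0], 0.15],
    [[0.8, 1.8, 0], [0, 0, 0], 0.15],
    [[1.0, 2.3, 0], [0, 0, 0], 0.15],
    [[1.2, 2.7, 0], [0, 0, 0], 0.15],
    [[1.4, 3.2, 0], [0, 0, 0], 0.15],
    [[1.5, 3.5, 0], [0, 0, 0], 0.15]
  ]
}}

```text
clock: 4.62
position: [0.5539, 0.0517, 0.0245]
ee_rot: [-2.533, -1.675, -0.221]
force: [-0.5, -2.0, -1.2]
width: 0.149
gripper_force: 1.1
```

```bash
python3 -c "
from plan import *
where();go(0,28,24,10)
"
```

```text
jig 0.004882366488059537 17.62032820058864 24.46709608127841 4.625 [-0.52460298 -2.00480651 -1.15222486] 0.1492282242946268
[ 0.40344813  0.9563502  -0.04670961] [-0.01772433 -0.04786626  0.12977574]
```

Emit:
{"api": "jog_arm", "payload": {
  "rows": [
    [[0.1, 0.2, 0], [0, 0, 0], 0.15],
    [[0.2, 0.4, 0], [0, 0, 0], 0.15],
    [[0.2, 0.6, 0], [0, 0, 0], 0.15],
    [[0.3, 0.7, 0], [0, 0, 0], 0.15],
    [[0.3, 0.8, 0], [0, 0, 0], 0.15]
  ]
}}

```text
clock: 5.25
position: [0.5568, 0.0593, 0.0244]
ee_rot: [-2.533, -1.675, -0.221]
force: [-0.7, -1.9, -0.2]
width: 0.15
gripper_force: 1.1
```

Emit:
{"api": "jog_arm", "payload": {
  "rows": [
    [[0.04, 0.1, 0], [0, 0, 0], 0.15],
    [[0.08, 0.2, 0], [0, 0, 0], 0.15]
  ]
}}

```text
clock: 5.5
position: [0.5575, 0.0612, 0.0244]
ee_rot: [-2.533, -1.675, -0.22]
force: [-1.3, -2.8, 0.4]
width: 0.151
gripper_force: 1.1
```

```bash
python3 -c "
from plan import *
where()
"
```

```text
jig -0.3495509998231768 27.781237115544286 24.422963071643128 5.5 [-1.26807033 -2.7664667   0.35765598] 0.1509892637590309
```

Not yet at the stop; continuing in 1 mm steps.

Emit:
{"api": "jog_arm", "payload": {
  "rows": [
    [[0.04, 0.1, 0], [0, 0, 0], 0.15],
    [[0.06, 0.15, 0], [0, 0, 0], 0.15]
  ]
}}

```text
clock: 5.75
position: [0.5581, 0.0628, 0.0244]
ee_rot: [-2.533, -1.675, -0.221]
force: [-0.7, -3.5, -0.9]
width: 0.151
gripper_force: 1.1
```

Emit:
{"api": "jog_arm", "payload": {
  "rows": [
    [[0.04, 0.1, 0], [0, 0, 0], 0.15],
    [[0.04, 0.1, 0], [0, 0, 0], 0.15]
  ]
}}

```text
clock: 6.0
position: [0.5585, 0.0639, 0.0245]
ee_rot: [-2.533, -1.675, -0.221]
force: [-1.4, -1.2, -0.1]
width: 0.144
gripper_force: 0.9
```

```bash
python3 -c "
from plan import *
where()
"
```

```text
jig -0.4186231035274932 30.63588895175308 24.456796014467958 6.0 [-1.36494229 -1.18424074 -0.06862783] 0.14374744820622817
```

```bash
python3 - <<'E'
from plan import *
from m import *
for n,(W,H,S,V,ok) in measure().items():
    q=(W[...,:2]-O); ja=q@a*1e3; jb=q@b*1e3; z=W[...,2]
    ye=ok&(H>18)&(H<32)&(S>130)&(z>.044); print(n,'stop y',np.percentile(ja[ye],[3,50,97]))
    for w in(8,):
        m=ok&(abs(jb)<20)&(z>.052)&(z<.068)&(ja>10)&(ja<165); print(' top y',np.percentile(ja[m],[1,50,99]))
    bl=ok&(H>100)&(H<130)&(S>130)&(V>80)&(z>.055)
    lab=cv2.connectedComponentsWithStats(bl.astype(np.uint8))
    print(' blue',[(round(float(ja[lab[1]==k].mean()),1),round(float(jb[lab[1]==k].mean()),1)) for k in range(1,lab[0]) if lab[2][k,4]>8])
d=np.load('pics/scene.npz');i=d['img'][170:290,190:390,::-1]
cv2.imwrite('pics/s3.png',cv2.resize(i,(800,480),interpolation=cv2.INTER_CUBIC))
E
```

```text
scene stop y [149.30172968 159.85536673 166.13734094]
 top y [ 18.53363045  96.15403196 145.79958395]
 blue [(135.2, 6.3), (90.4, 5.5), (112.7, 7.5), (66.9, 7.2), (45.5, 8.4)]
side stop y [152.201633   162.04899506 169.97136656]
 top y [ 29.94555505  95.86208137 157.06751206]
 blue [(46.0, 6.1), (68.4, 6.1), (91.5, 6.6), (114.2, 6.1), (136.4, 7.0)]
```

View pics/s3.png

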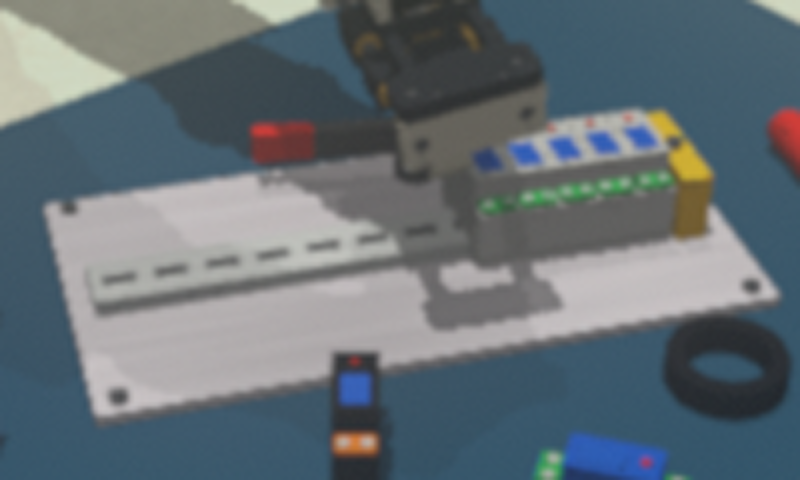

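The scene crop shows the row visually almost at the yellow stop (~(665,165)). The numbers say about 3 mm are left, so I'll continue gently.

Emit:
{"api": "jog_arm", "payload": {
  "rows": [
    [[0.04, 0.1, 0], [0, 0, 0], 0.15],
    [[0.08, 0.2, 0], [0, 0, 0], 0.15]
  ]
}}

```text
clock: 6.35
position: [0.5593, 0.0657, 0.0244]
ee_rot: [-2.533, -1.675, -0.22]
force: [-1.0, -1.4, 0.0]
width: 0.15
gripper_force: 1.1
```

Emit:
{"api": "jog_arm", "payload": {
  "rows": [
    [[0.04, 0.1, 0], [0, 0, 0], 0.15],
    [[0.04, 0.1, 0], [0, 0, 0], 0.15]
  ]
}}

```text
clock: 6.6
position: [0.5598, 0.0669, 0.0244]
ee_rot: [-2.533, -1.675, -0.221]
force: [-0.1, -1.3, -0.3]
width: 0.15
gripper_force: 0.8
```

Emit:
{"api": "jog_arm", "payload": {
  "rows": [
    [[0.04, 0.1, 0], [0, 0, 0], 0.15],
    [[0.04, 0.1, 0], [0, 0, 0], 0.15]
  ]
}}

```text
clock: 6.85
position: [0.56, 0.0672, 0.0244]
ee_rot: [-2.534, -1.675, -0.22]
force: [-1.5, -4.2, 1.0]
width: 0.15
gripper_force: 2.3
```

Emit:
{"api": "jog_arm", "payload": {
  "rows": [
    [[0.04, 0.1, 0], [0, 0, 0], 0.15],
    [[0.04, 0.1, 0], [0, 0, 0], 0.15]
  ]
}}

```text
clock: 7.1
position: [0.5601, 0.0673, 0.0242]
ee_rot: [-2.535, -1.674, -0.218]
force: [-3.2, -7.8, 1.6]
width: 0.153
gripper_force: 3.8
```

Emit:
{"api": "jog_arm", "payload": {
  "rows": [
    [[0.03, 0.07, 0], [0, 0, 0], 0.15],
    [[0.03, 0.07, 0], [0, 0, 0], 0.15]
  ]
}}

```text
clock: 7.35
position: [0.5602, 0.0675, 0.0242]
ee_rot: [-2.535, -1.674, -0.217]
force: [-3.0, -8.7, 4.0]
width: 0.153
gripper_force: 4.8
```

```bash
python3 -c "
from plan import *
where()
"
```

```text
jig -0.26610247658206776 34.57400623603768 24.153943707506205 7.35 [-2.96706535 -8.72909117  3.95657924] 0.15305214774502282
```

Emit:
{"api": "jog_arm", "payload": {
  "rows": [
    [[-0.1, -0.3, 0], [0, 0, 0], 0.15],
    [[-0.4, -1.0, 0], [0, 0, 0], 0.15],
    [[-1.2, -2.8, 0], [0, 0, 0], 0.15],
    [[-1.8, -4.2, 2], [0, 0, 0], 0.15],
    [[-2.4, -5.5, 7], [0, 0, 0], 0.1],
    [[-4.0, -6.5, 10], [0, 0, 0], 0],
    [[-9.0, -5.5, 10], [0, 0, 0], 0],
    [[-12.0, -5.0, 10], [0, 0, 0], 0]
  ]
}}

```text
clock: 8.35
position: [0.439, 0.0199, 0.1248]
ee_rot: [-2.533, -1.676, -0.221]
force: [0.2, -0.6, 0.8]
width: 0.003
gripper_force: 0.0
```

```bash
cat > v.py <<'E'
from plan import *
from m import *
where()
for n,(W,H,S,V,ok) in measure().items():
    q=(W[...,:2]-O); ja=q@a*1e3; jb=q@b*1e3; z=W[...,2]
    ye=ok&(H>18)&(H<32)&(S>130)&(z>.044); print(n,'stop y',np.percentile(ja[ye],[3,50,97]))
    m=ok&(abs(jb)<20)&(z>.053)&(z<.068)&(ja>10)&(ja<165); print(' top y',np.percentile(ja[m],[1,50,99]),np.percentile(z[m],[5,95]))
    bl=ok&(H>100)&(H<130)&(S>130)&(V>80)&(z>.055)
    lab=cv2.connectedComponentsWithStats(bl.astype(np.uint8))
    print(' blue',[(round(float(ja[lab[1]==k].mean()),1),round(float(jb[lab[1]==k].mean()),1)) for k in range(1,lab[0]) if lab[2][k,4]>8])
    rd=ok&((H<6)|(H>174))&(S>140)&(z>.02)&(z<.055)&(ja<110)
    lab=cv2.connectedComponentsWithStats(rd.astype(np.uint8))
    for k in range(1,lab[0]):
        if lab[2][k,4]>15:
            f=cv2.minAreaRect(np.float32(np.c_[jb,ja][:0] if 0 else np.c_[jb[lab[1]==k],ja[lab[1]==k]]))
            print(' red',lab[2][k,4],jb[lab[1]==k].mean(),ja[lab[1]==k].mean(),f)
E
python3 v.py; python3 -c "
from plan import *
go(-112,-35,100);go(-112,-35,30)
d=np.load('pics/side.npz');cv2.imwrite('pics/s4.png',cv2.resize(d['img'][120:330,180:460,::-1],(800,600)))"
```

```text
jig -93.4089390170779 -56.36280062370818 124.75914374121928 8.35 [ 0.22099582 -0.6494831   0.80868644] 0.002802012710449969
scene stop y [150.45361099 160.57437565 166.78521392]
 top y [ 35.83493958  88.80947399 146.2382784 ] [0.05826665 0.06193616]
 blue [(115.4, 8.2), (138.0, 7.4), (93.3, 6.9), (71.1, 5.7), (48.4, 6.9)]
 red 39 -77.81603613724631 -46.944663732939254 ((-78.30335998535156, -46.510955810546875), (27.506010055541992, 10.876309394836426), 78.30877685546875)
side stop y [151.31681627 161.81883373 169.96672515]
 top y [ 40.48373147 100.67232066 152.15610555] [0.05927636 0.06388428]
 blue [(48.8, 6.2), (71.5, 5.8), (94.1, 5.9), (116.8, 6.2), (139.1, 7.2)]
 red 40 -82.20283265775667 -44.14838860134964 ((-82.36965942382812, -45.024436950683594), (27.922082901000977, 7.995487213134766), 80.00200653076172)
[-0.73070741  2.68410875 -2.44121632] [-9.1841581   3.76416267  0.06921875]
[-0.73070741  2.68410875 -9.44121632] [-9.1841581   3.76416267  0.06921875]
```

View pics/s4.png

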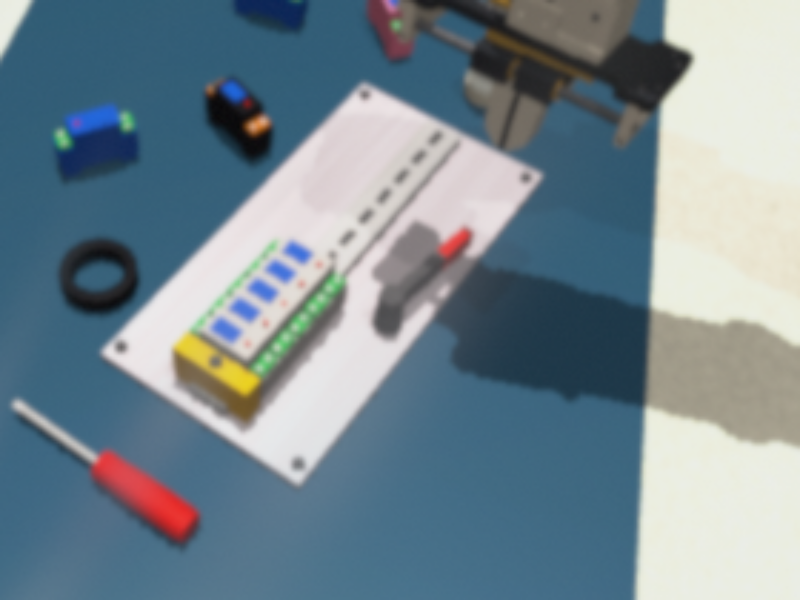

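The side crop shows the five blue tops evenly spaced and tight against the yellow stop (at (215,370)). The retainer is still open, tip at (455,245). Next is the retainer.

Emit:
{"api": "jog_arm", "payload": {
  "rows": [
    [[-0.5, 1.4, -1], [-4.6, 1.9, 0], 0],
    [[-1.0, 2.8, -2], [-9.2, 3.8, 0.1], 0],
    [[-1.0, 2.8, -6], [-9.2, 3.8, 0.1], 0],
    [[-1.0, 2.8, -9], [-9.2, 3.8, 0.1], 0],
    [[-1.0, 2.8, -9.5], [-9.2, 3.8, 0.1], 0],
    [[-1.0, 2.8, -9.5], [-9.2, 3.8, 0.1], 0]
  ]
}}

```text
clock: 9.2
position: [0.4314, 0.0477, 0.0298]
ee_rot: [2.619, 1.735, 0.002]
force: [-0.3, 0.2, 1.2]
width: 0.008
gripper_force: 0.0
```

```bash
python3 -c "
from plan import *
where()
for p in [(-94,-38),(-67.7,-42.8),(-38.6,-35.3),(-14.1,-13.9),(-6,1.1),(-2,15.5)]: go(*p,30)"
```

```text
jig -111.2391745251592 -33.74241100214463 29.836079885994618 9.2 [-0.34660847  0.17453672  1.18545904] 0.008350865514744097
[ 1.42237461 -1.06302045  0.01639201] [-0.03928654  0.07085772  0.04694807]
[ 3.65831273 -2.52858544  0.01639201] [-0.03928654  0.07085772  0.04694807]
[ 6.63080523 -2.97004708  0.01639201] [-0.03928654  0.07085772  0.04694807]
[ 9.72043472 -1.95206399  0.01639201] [-0.03928654  0.07085772  0.04694807]
[11.05028083 -0.88547628  0.01639201] [-0.03928654  0.07085772  0.04694807]
[11.97909348  0.28538112  0.01639201] [-0.03928654  0.07085772  0.04694807]
```

Emit:
{"api": "jog_arm", "payload": {
  "rows": [
    [[0.8, -0.6, 0], [0, 0, 0], 0],
    [[1.6, -1.2, 0], [0, 0, 0], 0],
    [[2.3, -1.7, 0], [0, 0, 0], 0],
    [[3.0, -2.1, 0], [0, 0, 0], 0],
    [[3.8, -2.6, 0], [0, 0, 0], 0],
    [[4.7, -2.8, 0], [0, 0, 0], 0],
    [[5.7, -2.9, 0], [0, 0, 0], 0],
    [[6.6, -3.0, 0], [0, 0, 0], 0]
  ]
}}

```text
clock: 10.2
position: [0.4976, 0.0176, 0.0294]
ee_rot: [2.619, 1.735, 0.002]
force: [0.8, 0.4, -0.1]
width: 0.003
gripper_force: 0.0
```

```bash
python3 v.py | grep -E "jig|scene|side|red|blue"; python3 -c "
from plan import *
for p in [(-14.1,-13.9),(-6,1.1),(-2,12)]: go(*p,30)"
```

```text
jig -38.53475229021014 -35.712159586533026 29.412652659819273 10.2 [ 0.78639018  0.38145478 -0.13167546] 0.0031429101671810664
scene stop y [151.20062196 160.78556255 165.94784316]
 blue [(115.6, 7.7), (138.1, 7.2), (93.4, 6.7), (71.2, 5.2), (47.8, 7.9)]
 red 22 -78.63230585620862 -56.22865770783526 ((-77.83756256103516, -54.84041976928711), (20.518585205078125, 12.020946502685547), 76.15380096435547)
side stop y [151.24730589 161.8062821  169.95488604]
 blue [(48.9, 6.1), (72.2, 5.7), (94.6, 6.1), (116.3, 6.6), (139.4, 7.0)]
 red 30 -83.13089987196145 -46.3533094622012 ((-83.54556274414062, -44.78678512573242), (7.239460468292236, 29.13836097717285), 0.19178913533687592)
[3.05269323 1.05724986 0.05646975] [-0.03452619  0.10158681  0.05414513]
[4.38253933 2.12383756 0.05646975] [-0.03452619  0.10158681  0.05414513]
[5.1751586  2.97228008 0.05646975] [-0.03452619  0.10158681  0.05414513]
```

```bash
python3 -c "
import numpy as np,cv2
d=np.load('pics/side.npz');A=d['img'][120:330,180:460,::-1]
e=np.load('pics/scene.npz');B=e['img'][170:290,190:390,::-1]
cv2.imwrite('pics/s5.png',np.hstack([cv2.resize(A,(400,300)),cv2.resize(B,(400,300))]))"
```

```text
(no output)
```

View pics/s5.png

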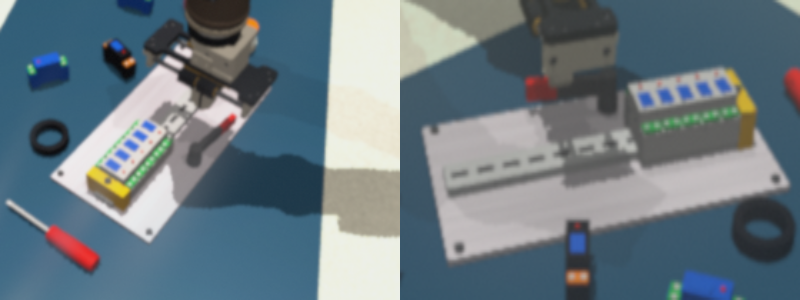

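```bash
python3 - <<'E'
from plan import *
where()
for n in('side','scene'):
    d=np.load('pics/%s.npz'%n); K=np.array([[d['fx'],0,d['cx']],[0,d['fy'],d['cy']],[0,0,1]],float)
    pts=[]
    for jx,jy,z in[(-38.5,-35.7,30),(-38.5,-35.7,90),(-70,28.5,47),(-82,-55,35),(-111,-34,30)]:
        pts.append([*(O+(jx*b+jy*a)/1e3),z/1e3])
    p=cv2.projectPoints(np.float64(pts),d['rvec'],d['tvec'],K,None)[0][:,0]
    i=d['img'][...,::-1].copy()
    for k,(q,c) in enumerate(zip(p,[(0,255,255),(0,255,0),(255,0,255),(255,255,0),(0,165,255)])): cv2.circle(i,tuple(int(t) for t in q.round()),2,c,-1)
    cx,cy=p[0].astype(int); A=cv2.resize(i[cy-60:cy+60,cx-60:cx+60],(400,400),interpolation=cv2.INTER_CUBIC)
    O2=A if n=='side' else np.hstack([O2,A])
cv2.imwrite('pics/s6.png',O2)
E
```

```text
jig -38.106952073204276 -35.5179918313058 29.43530249475919 10.3 [ 0.20376957  0.00117884 -0.12859164] 0.007366774994073445
```

View pics/s6.png

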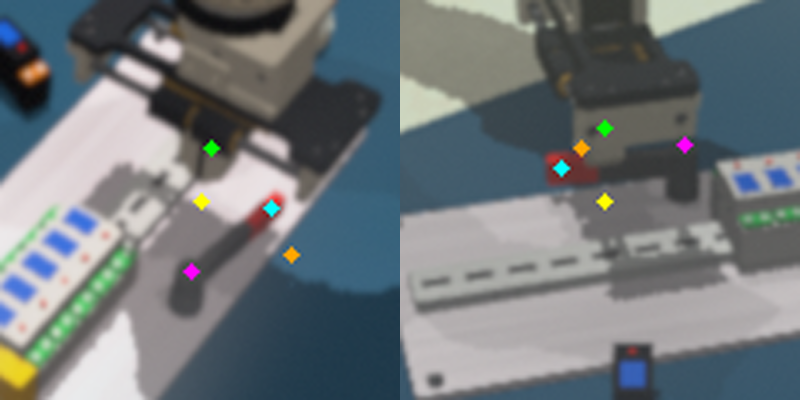

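```bash
python3 - <<'E'
from plan import *
print(np.round(arm.observe()['joints'],3))
for n in('side','scene'):
    d=dict(np.load('pics/%s.npz'%n)); W=world(d); q=W[...,:2]-O; ja=q@a*1e3; jb=q@b*1e3; z=W[...,2]*1e3
    ok=(d['depth']>0)&(abs(ja+36)<45)&(jb>-170)&(jb<90)&(z>23)&(z<140)
    print(n,ok.sum())
    for x0 in range(-160,80,12):
        m=ok&(jb>=x0)&(jb<x0+12)
        if m.sum()>3: k=np.argsort(z[m])[:max(3,m.sum()//20)]; print(x0,m.sum(),'low z',z[m][k].mean().round(),'at y',ja[m][k].mean().round(),'rgb',d['img'][m][k].mean(0).round())
E
```

```text
[ 0.117  0.467 -0.341  2.035  0.243  0.675 -0.78 ]
side 463
-136 13 low z 130.0 at y -37.0 rgb [126. 122. 124.]
-124 10 low z 131.0 at y 1.0 rgb [186. 176. 176.]
-100 4 low z 32.0 at y -57.0 rgb [172. 145. 147.]
-88 153 low z 26.0 at y -25.0 rgb [127. 118. 120.]
-76 53 low z 42.0 at y -6.0 rgb [81. 79. 81.]
-64 43 low z 77.0 at y -31.0 rgb [171. 161. 159.]
-52 53 low z 65.0 at y -24.0 rgb [177. 168. 166.]
-40 64 low z 67.0 at y -24.0 rgb [119. 114. 111.]
-28 28 low z 75.0 at y -24.0 rgb [139. 134. 128.]
-16 6 low z 136.0 at y 2.0 rgb [152. 143. 145.]
32 31 low z 129.0 at y -45.0 rgb [ 68.  88. 101.]
44 4 low z 134.0 at y 2.0 rgb [ 83.  95. 101.]
scene 561
-124 29 low z 129.0 at y -62.0 rgb [150. 156. 140.]
-88 66 low z 24.0 at y -56.0 rgb [88. 72. 82.]
-76 198 low z 24.0 at y -20.0 rgb [70. 70. 73.]
-64 4 low z 102.0 at y -47.0 rgb [83. 84. 78.]
-52 7 low z 65.0 at y -48.0 rgb [102.  78.  73.]
-40 15 low z 63.0 at y -39.0 rgb [81. 68. 65.]
-28 45 low z 71.0 at y -41.0 rgb [87. 83. 77.]
-16 12 low z 133.0 at y -70.0 rgb [56. 62. 63.]
44 182 low z 128.0 at y -44.0 rgb [91. 88. 84.]
```

The two depth views agree that the real fingertips are at z ≈ 65 mm, while the reported TCP is 29 mm. So the tip sits about 35 mm short of the reported TCP, and the fingers passed over the retainer without touching it. It also means I pushed the row near its top. I'll confirm this lower down, then press the row home again at the proper low height.

```bash
cat > tip.py <<'E'
from plan import *
where(); s=arm.observe(); c=s['position'][:2]-O; cx,cy=c@b*1e3,c@a*1e3
for n in('side','scene'):
    d=grab(n); W=world(d); q=W[...,:2]-O; ja=q@a*1e3; jb=q@b*1e3; z=W[...,2]*1e3
    m=(d['depth']>0)&(abs(ja-cy)<25)&(abs(jb-cx)<35)&(z>21)&(z<110)&(ja<35)
    k=np.argsort(z[m])[:8]; print(n,m.sum(),'low z',z[m][k].round(),'y',ja[m][k].round(),'x',jb[m][k].round())
E
python3 -c "
from plan import *
go(0,0,30,10);go(0,0,10,10)"
```

```text
[4.89244694 1.7890328  0.05646975] [ 9.1754073  -3.79419318  0.06100051]
[ 4.89244694  1.7890328  -1.94353025] [ 9.1754073  -3.79419318  0.06100051]
```

Emit:
{"api": "jog_arm", "payload": {
  "rows": [
    [[2.5, 0.9, 0], [4.6, -1.9, 0], 0.15],
    [[4.9, 1.8, 0], [9.2, -3.8, 0], 0.15],
    [[4.9, 1.8, -1], [9.2, -3.8, 0], 0.15],
    [[4.9, 1.8, -2], [9.2, -3.8, 0], 0.15],
    [[4.9, 1.8, -2], [9.2, -3.8, 0], 0.15]
  ]
}}

```text
clock: 10.92
position: [0.5439, 0.0362, 0.0083]
ee_rot: [-2.529, -1.679, -0.216]
force: [-0.6, -0.7, 0.4]
width: 0.153
gripper_force: 0.0
```

```bash
python3 tip.py; python3 -c "
from plan import *
go(0,15,-9,10)"
```

```text
jig -3.112711976132793 -0.5025324414189972 8.283723035043586 10.925 [-0.63492287 -0.70427017  0.42422989] 0.15326740284078952
side 305 low z [21. 23. 40. 41. 44. 44. 44. 45.] y [ 18.  -7. -10. -13.  -3.   1. -14.   4.] x [-13.  -4.   4.   4.   3.   3.   2. -13.]
scene 35 low z [40. 41. 42. 43. 46. 46. 48. 49.] y [ -9. -17.  -0. -20.  -4. -14. -21.  -7.] x [ 7.  9.  8. 12. 12. 15. 15. 16.]
[ 0.7715281   1.30008731 -1.83052552] [ 0.02289748 -0.09531114 -0.05577453]
```

Confirmed: the tip is ~33 mm higher than reported, since a nominal 8 mm would otherwise be inside the rail. Lowering to a true ~25 mm and pressing the row again.

Emit:
{"api": "jog_arm", "payload": {
  "rows": [
    [[0.2, 0, -0.6], [0, 0, 0], 0.15],
    [[0.3, 0, -1.2], [0, 0, 0], 0.15],
    [[0.3, 0, -1.5], [0, 0, 0], 0.15]
  ]
}}

```text
clock: 11.4
position: [0.5486, 0.0354, -0.0061]
ee_rot: [-2.532, -1.677, -0.22]
force: [0.1, 0.1, 0.2]
width: 0.149
gripper_force: 0.0
```

Emit:
{"api": "jog_arm", "payload": {
  "rows": [
    [[0.4, 0.8, 0], [0, 0, 0], 0.15],
    [[0.7, 1.6, 0], [0, 0, 0], 0.15],
    [[0.9, 2.2, 0], [0, 0, 0], 0.15],
    [[1.1, 2.7, 0], [0, 0, 0], 0.15],
    [[1.2, 2.9, 0], [0, 0, 0], 0.15]
  ]
}}

```text
clock: 12.02
position: [0.5609, 0.065, -0.0055]
ee_rot: [-2.531, -1.678, -0.221]
force: [0.4, -0.3, -0.9]
width: 0.151
gripper_force: 0.0
```

```bash
python3 tip.py
```

```text
jig 1.3501874514660641 32.55362526604782 -5.49489225538017 12.025 [ 0.42717751 -0.33073721 -0.88934843] 0.1509292259841388
side 201 low z [33. 36. 37. 40. 41. 42. 42. 42.] y [18. 22. 18. 14. 23. 19. 33. 14.] x [  7.   7.   7. -23.   7.   6. -22.   8.]
scene 26 low z [23. 25. 28. 30. 31. 32. 32. 34.] y [35. 27. 16. 32. 30. 12. 22. 18.] x [20. 10. 15. 14. 15. 19. 18. 21.]
```

Emit:
{"api": "jog_arm", "payload": {
  "rows": [
    [[0.04, 0.1, 0], [0, 0, 0], 0.15],
    [[0.06, 0.15, 0], [0, 0, 0], 0.15]
  ]
}}

```text
clock: 12.38
position: [0.5614, 0.0657, -0.0056]
ee_rot: [-2.532, -1.677, -0.22]
force: [-0.4, -0.6, 0.2]
width: 0.149
gripper_force: 0.3
```

Emit:
{"api": "jog_arm", "payload": {
  "rows": [
    [[0.04, 0.1, 0], [0, 0, 0], 0.15],
    [[0.04, 0.1, 0], [0, 0, 0], 0.15]
  ]
}}

```text
clock: 12.62
position: [0.5616, 0.0662, -0.0057]
ee_rot: [-2.532, -1.677, -0.219]
force: [-1.9, -3.3, 1.4]
width: 0.147
gripper_force: 1.8
```

Emit:
{"api": "jog_arm", "payload": {
  "rows": [
    [[0.04, 0.1, 0], [0, 0, 0], 0.15],
    [[0.04, 0.1, 0], [0, 0, 0], 0.15]
  ]
}}

```text
clock: 12.88
position: [0.5616, 0.0663, -0.0058]
ee_rot: [-2.533, -1.676, -0.218]
force: [-3.3, -5.6, 4.4]
width: 0.15
gripper_force: 3.7
```

Firm against the stop when pushed low too. Backing off and going round to the outside of the retainer.

Emit:
{"api": "jog_arm", "payload": {
  "rows": [
    [[-0.2, -0.4, 0], [0, 0, 0], 0.15],
    [[-0.8, -1.9, 0], [0, 0, 0], 0.15],
    [[-1.6, -3.8, 0], [0, 0, 0], 0.15],
    [[-1.8, -4.2, 4], [0, 0, 0], 0.1],
    [[-1.9, -4.5, 8], [-3, 1.2, 0], 0],
    [[-5.5, -3.5, 8], [-6, 2.5, 0], 0],
    [[-10, -2.5, 8], [-9.2, 3.8, 0], 0],
    [[-13.1, -1.8, 8], [-9.2, 3.8, 0], 0]
  ]
}}

```text
clock: 13.88
position: [0.4295, 0.0509, 0.0746]
ee_rot: [2.616, 1.738, 0.001]
force: [1.2, -0.3, -0.5]
width: 0.009
gripper_force: 0.0
```

```bash
python3 -c "
from plan import *
where();go(-115,-35,-3)"
```

```text
jig -114.24897663831332 -31.554560066135856 74.59498905022211 13.875 [ 1.23483661 -0.26871239 -0.51721971] 0.008772085815152368
[-0.2032535  -0.28816478 -7.75949891] [ 0.01105089  0.04796628 -0.10697061]
```

Emit:
{"api": "jog_arm", "payload": {
  "rows": [
    [[-0.2, -0.3, -3], [0, 0, 0], 0],
    [[-0.2, -0.3, -6], [0, 0, 0], 0],
    [[-0.2, -0.3, -7.7], [0, 0, 0], 0],
    [[-0.2, -0.3, -7.7], [0, 0, 0], 0]
  ]
}}

```text
clock: 14.38
position: [0.428, 0.0464, -0.0034]
ee_rot: [-2.618, -1.735, 0.002]
force: [-0.0, -0.1, 0.0]
width: 0.007
gripper_force: 0.0
```

```bash
python3 tip.py; python3 -c "
from plan import *
for p in [(-94,-38),(-67.7,-42.8),(-38.6,-35.3),(-14.1,-13.9),(-6,1.1),(-2,12)]: go(*p,-3)"
```

```text
jig -113.87801328130335 -36.26970086455044 -3.3719257427597684 14.375 [-0.0411733  -0.13584626  0.03262686] 0.006528215389184884
side 203 low z [24. 26. 27. 27. 27. 27. 28. 29.] y [-24. -30. -13. -26. -37. -33. -44. -29.] x [ -82.  -83.  -80.  -83.  -84.  -84.  -85. -113.]
scene 74 low z [24. 29. 29. 30. 33. 34. 34. 35.] y [-60. -49. -34. -32. -49. -38. -40. -49.] x [ -82. -111. -111. -109. -109. -105. -105. -120.]
[ 1.63797798 -0.96755733 -0.08267304] [-0.0245957   0.05676725  0.05873111]
[ 3.8739161  -2.43312232 -0.08267304] [-0.0245957   0.05676725  0.05873111]
[ 6.84640859 -2.87458396 -0.08267304] [-0.0245957   0.05676725  0.05873111]
[ 9.93603809 -1.85660087 -0.08267304] [-0.0245957   0.05676725  0.05873111]
[11.26588419 -0.79001316 -0.08267304] [-0.0245957   0.05676725  0.05873111]
[12.05850346  0.05842935 -0.08267304] [-0.0245957   0.05676725  0.05873111]
```

Emit:
{"api": "jog_arm", "payload": {
  "rows": [
    [[0.8, -0.5, 0], [0, 0, 0], 0],
    [[1.6, -1.0, 0], [0, 0, 0], 0],
    [[2.3, -1.5, 0], [0, 0, 0], 0],
    [[3.1, -2.0, 0], [0, 0, 0], 0],
    [[3.9, -2.4, 0], [0, 0, 0], 0],
    [[4.9, -2.7, 0], [0, 0, 0], 0],
    [[5.9, -2.8, 0], [0, 0, 0], 0],
    [[6.8, -2.9, 0], [0, 0, 0], 0]
  ]
}}

```text
clock: 15.48
position: [0.4978, 0.0178, -0.0027]
ee_rot: [2.619, 1.735, 0.001]
force: [-1.9, 1.3, 1.1]
width: 0.006
gripper_force: 0.5
```

```bash
python3 v.py | grep -E "jig|scene|side|red|blue"; python3 -c "
from plan import *
for p in [(-14.1,-13.9),(-6,1.1),(-2,10)]: go(*p,-3)"
```

```text
jig -38.47911406483956 -35.45147631869346 -2.69056033281595 15.475 [-1.87584592  1.31525473  1.1024925 ] 0.006494144641759157
scene stop y [151.08370279 161.43071718 166.1954954 ]
 blue [(115.9, 7.2), (138.7, 6.1), (93.1, 7.4), (71.0, 6.1), (48.1, 7.6)]
 red 32 -10.164624545642742 -30.238767436207283 ((-10.615949630737305, -30.20138931274414), (8.846712112426758, 29.048124313354492), 48.65473175048828)
side stop y [151.33149359 161.93481295 170.0298717 ]
 blue [(49.8, 5.8), (72.0, 6.2), (94.7, 6.1), (117.0, 6.0), (139.4, 6.5)]
 red 46 -14.987917601136978 -23.080739228456583 ((-14.243517875671387, -23.593673706054688), (8.957305908203125, 30.205387115478516), 47.63031768798828)
[ 3.00922967  1.03765443 -0.03902972] [-0.02102172  0.10437404  0.07645692]
[ 4.33907578  2.10424213 -0.03902972] [-0.02102172  0.10437404  0.07645692]
[ 5.05387025  2.76844756 -0.03902972] [-0.02102172  0.10437404  0.07645692]
```

The retainer is following (~0.8 rad). Continuing the arc.

Emit:
{"api": "jog_arm", "payload": {
  "rows": [
    [[0.8, 0.1, 0], [0, 0, 0], 0],
    [[1.5, 0.3, 0], [0, 0, 0], 0],
    [[2.3, 0.6, 0], [0, 0, 0], 0],
    [[3.0, 1.0, 0], [0, 0, 0], 0],
    [[3.7, 1.5, 0], [0, 0, 0], 0],
    [[4.3, 2.1, 0], [0, 0, 0], 0],
    [[4.7, 2.5, 0], [0, 0, 0], 0],
    [[5.0, 2.8, 0], [0, 0, 0], 0]
  ]
}}

```text
clock: 16.58
position: [0.5474, 0.0463, -0.0026]
ee_rot: [2.618, 1.735, 0.001]
force: [-1.2, -0.4, 0.6]
width: 0.006
gripper_force: 0.4
```

```bash
python3 v.py | grep -E "jig|scene|side|red|blue"
```

```text
jig -3.815632262814879 10.120612881239484 -2.577243937260866 16.575 [-1.20986176 -0.37604461  0.57375862] 0.005516440995536753
scene stop y [150.48467169 160.6846238  166.13477263]
 blue [(115.9, 7.0), (138.6, 7.0), (93.4, 6.8)]
 red 18 21.38821372908061 23.7720363246559 ((13.277213096618652, 27.11181640625), (7.480793476104736, 31.61528778076172), 66.82115936279297)
side stop y [152.20120628 161.96155622 169.86314184]
 blue [(49.5, 6.2), (71.9, 5.9), (94.1, 6.3), (117.0, 6.3), (139.5, 6.5)]
```

Nearly shut; pushing on along the rail in small steps until its stop.

Emit:
{"api": "jog_arm", "payload": {
  "rows": [
    [[0.1, 0.2, 0], [0, 0, 0], 0],
    [[0.15, 0.35, 0], [0, 0, 0], 0],
    [[0.2, 0.4, 0], [0, 0, 0], 0]
  ]
}}

```text
clock: 17.05
position: [0.549, 0.0495, -0.0025]
ee_rot: [2.619, 1.735, 0.0]
force: [-2.2, -2.8, 3.6]
width: 0.006
gripper_force: 1.7
```

Emit:
{"api": "jog_arm", "payload": {
  "rows": [
    [[0.04, 0.1, 0], [0, 0, 0], 0],
    [[0.04, 0.1, 0], [0, 0, 0], 0]
  ]
}}

```text
clock: 17.3
position: [0.5489, 0.0495, -0.0026]
ee_rot: [2.619, 1.733, -0.002]
force: [-2.0, -3.9, 3.9]
width: 0.002
gripper_force: 2.8
```

Emit:
{"api": "jog_arm", "payload": {
  "rows": [
    [[0.04, 0.1, 0], [0, 0, 0], 0],
    [[0.04, 0.1, 0], [0, 0, 0], 0]
  ]
}}

```text
clock: 17.55
position: [0.5489, 0.0495, -0.0027]
ee_rot: [2.619, 1.732, -0.004]
force: [-3.5, -6.6, 5.7]
width: 0.002
gripper_force: 4.2
```

Emit:
{"api": "jog_arm", "payload": {
  "rows": [
    [[0.04, 0.1, 0], [0, 0, 0], 0],
    [[0.04, 0.1, 0], [0, 0, 0], 0]
  ]
}}

```text
clock: 17.8
position: [0.5489, 0.0495, -0.0027]
ee_rot: [2.619, 1.731, -0.006]
force: [-5.1, -10.5, 7.1]
width: 0.004
gripper_force: 5.6
```

Emit:
{"api": "jog_arm", "payload": {
  "rows": [
    [[-0.2, -0.5, 0], [0, 0, 0], 0],
    [[-1.0, -2.4, 0], [0, 0, 0], 0],
    [[-2.0, -4.7, 0], [0, 0, 0], 0],
    [[-2.2, -5.2, 4], [0, 0, 0], 0],
    [[-2.3, -7.0, 10], [0, 0, 0], 0],
    [[-4, -12.0, 15], [0, 0, 0], 0],
    [[-6, -18, 17], [0, 0, 0], 0],
    [[-8, -23, 17], [0, 0, 0], 0]
  ]
}}

```text
clock: 18.8
position: [0.4718, -0.1757, 0.169]
ee_rot: [2.616, 1.734, 0.005]
force: [1.0, -0.6, -0.1]
width: 0.005
gripper_force: 0.0
```

```bash
python3 v.py; python3 -c "
from plan import *
for n in('side','scene'):
    d=dict(np.load('pics/%s.npz'%n)); W=world(d); q=W[...,:2]-O; ja=q@a*1e3; jb=q@b*1e3; z=W[...,2]*1e3
    m=(z>37)&(z<48)&(jb>-65)&(jb<30)&(ja>5)&(ja<37.5)
    for lo in(-60,-36,0):
        k=m&(jb>=lo)&(jb<lo+24)
        if k.sum(): print(n,lo,k.sum(),np.median(ja[k]))
d=np.load('pics/side.npz');A=d['img'][120:330,180:460,::-1]
e=np.load('pics/scene.npz');B=e['img'][170:290,190:390,::-1]
cv2.imwrite('pics/s7.png',np.hstack([cv2.resize(A,(400,300)),cv2.resize(B,(400,300))]))"
```

```text
jig 12.93586366265824 -223.77042326375783 169.04431803624863 18.8 [ 0.99617208 -0.60564662 -0.12760673] 0.005435321842699351
scene stop y [151.32598947 161.35004115 166.31907081]
 top y [ 36.2259869   87.63455579 147.24725836] [0.05819139 0.06201682]
 blue [(115.4, 8.2), (138.5, 7.1), (93.3, 7.0), (71.4, 5.9), (48.3, 7.1)]
 red 46 10.613966610824363 27.220994579750773 ((7.755153656005859, 28.612987518310547), (13.456799507141113, 40.23521423339844), 88.83956146240234)
side stop y [151.13827606 162.11145292 169.76581731]
 top y [ 40.06875078 100.48628925 152.68461657] [0.05869617 0.06387568]
 blue [(49.1, 6.4), (72.2, 6.0), (94.4, 6.3), (116.6, 6.5), (139.3, 6.7)]
side -60 55 32.88607548340214
side -36 40 30.738752636495427
side 0 9 26.237294149399087
scene -60 37 25.26051995215204
scene -36 38 27.93861059783326
scene 0 52 28.485257563262422
```

View pics/s7.png

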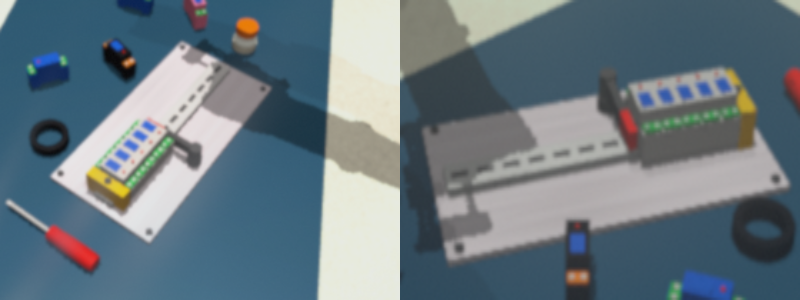

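Both views show the row against the yellow stop and the retainer square across the rail behind it (scene (628,128)). It was at its hard stop with about 10 N on it. The bystanders haven't moved and the gripper is clear.

```bash
python3 -c "
from cell import arm
print(arm.sign_off())"
```

```text
the job is handed in; nothing more can be done
None
```

The job is handed in at about 19 s: the five modules are home against the yellow stop as one touching row, the retainer is shut behind them, and the gripper is clear. The first push landed near the modules' tops because the fingertips sat about 33 mm above the reported TCP, so I pressed the row home again at the proper low height before closing the retainer.

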